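# Lock the culture-dish carriage in its dock with a quick-release pin

### The job

Slide the carriage with the culture dish gently home into its dock, then lock it there with the quick-release pin from the stand: squeeze the pin's thumb button in and keep it in while you feel for the dock's hole and lower the pin through until its flange sits on the dock, then let go so that the button springs out and the pin is locked. Never force anything, and leave the bottles and the counter alone.

Things in the scene. Friction and masses are not known exactly. Their poses are not given: they have to be found in the camera images.
- mount: Dark steel plate fixed to the worktop, 130 (x) x 270 (y) x 8 mm, own y from -34 to 236 mm, z up; origin on the worktop at the zero mark. On it an aluminium dock is clamped through slots: the whole dock with its rails and carriage sits 4 to 28 mm along the mount's +y from the zero mark. This shift is not measured: see or feel it. None along x; firm under work forces. All of it is below z = 60 mm.
- zero_hole (a point): Point at mount (0, 0, 58 mm): where the mouth of the dock's hole would be at shift 0; really at mount y = shift. The dock head is a fork of two level plates, each 60 x 60 x 8 mm; top face z = 58, lowest underside z = 32, free below to z = 8. A vertical 13.5 mm hole goes through the middle of both.
- carriage (a joint): Slide of the grey carriage on the rails, m: 0 = pulled out, 0.060 = home at its rubber stop (10 N per mm); grows as it moves along the mount's -y. Friction about 3 N; stays where left. A round dish (top z = 35 mm) is fixed on it. Its front tongue, 8 mm thick (z = 41 to 49) with a 15 mm hole, enters the fork; the holes line up only when home.
- zero_tab (a point): Point at mount (0, 0.204, 0.045 m): centre of the rear (+y) face of the carriage's upright push tab at shift 0 and joint 0; really at mount y = 0.204 + shift - joint. Tab: 50 mm wide (x), 8 mm thick, top z = 60 mm. Behind it are only the rails (x = +-54 mm, up to z = 23 mm) and the plate. The point itself stays fixed on the mount.
- stand: Grey plastic block, 60 x 60 x 52 mm high on an 80 x 60 mm foot, fixed to the worktop; the pin hangs upright by its flange in its wide 21 mm top hole. Origin: centre of its underside.
- pin: Ball-lock quick-release pin, about 150 g, upright in the stand, turned anyhow. Origin: centre of the flange's underside, z up along the pin. Flange 28 mm across, 3 mm thick; on it a black grip 22 (x) x 20 (y) mm, up to z = 44 mm. Below, a 12 mm shank to z = -36 mm, then a tapered nose. Fully home the flange's underside lies on the dock, z = 58 mm.
- pin_tip (a point): Tip of the pin's tapered nose, 43 mm below the pin's origin; nose 9 mm across here, 12 mm across 7 mm higher. Two locking balls (6 mm, centre 31 mm below the origin) stand 3 mm out of the shank at +-x, too wide for the dock's hole; they draw in only while the button is in. With the pin home they are 2 mm below the lower plate.
- pin_button (a joint): Thumb button, m: 0 = out (balls out, locked), 0.004 = fully in (balls in). Spring 4.5 N to start, 10.5 N fully in. Steel, 14 mm across, it stands 4 mm out of the grip's +y face, 25 mm above the pin's origin. A gripper closing along the pin's own y at that height presses it flush with the face; closing along x leaves it out.
- bottle: Brown glass dropper bottle, 33 mm across, 93 mm tall, bystander. Origin: centre of its underside.
- dropper: White dropper bottle, 36 mm across, 99 mm tall, bystander. Origin: centre of its underside.
- counter: Chromed hand tally counter, 24 x 80 x 58 mm, bystander. Origin: centre of its underside.
Mind the look-alikes: they are no part of the job. Leave any green or turquoise look-alike of the pin alone.

How it is judged:
On the way, in this order (a step that is already met when the one before it is completed fails the run):
1. the carriage is home in the dock (value of joint carriage above 0.0575 m), for 0.1 s.
2. the pin is through the dock and tongue down to its flange, with its button still held in (value of joint carriage above 0.0575 m and value of joint pin_button above 0.003 m and z of pin in the frame of mount between 0.0565 and 0.06 m and x of pin in the frame of mount between -0.003 and 0.003 m and y of pin in the frame of mount between 0 and 0.032 m and angle between pin's own z axis and vertical below 0.1 rad), for 0.1 s.
At the end, for the whole second after the job is handed in: Carriage within 2.5 mm of its stop; pin upright through the dock's hole with its flange on the dock (shoulder 56.5 to 60 mm above the worktop), released and at rest, its button fully out (less than 0.6 mm in), so the balls lock under the dock (value of joint carriage above 0.0575 m and value of joint pin_button below 0.0006 m and linear speed of pin below 0.02 m/s and z of pin in the frame of mount between 0.0565 and 0.06 m and x of pin in the frame of mount between -0.003 and 0.003 m and y of pin in the frame of mount between 0 and 0.032 m and angle between pin's own z axis and vertical below 0.1 rad); the robot touches nothing.
It fails at once if the pin is pressed against the dock or carriage with more than 30 N (contact force between pin and mount above 30 N).
It fails at once if the robot itself presses on the mount, dock or carriage with more than 30 N (contact force between the arm and mount above 30 N).
It fails at once if the fingers press on the mount, dock or carriage with more than 30 N (contact force between the fingers and mount above 30 N).
It fails at once if a bystander is moved by more than 20 mm (distance of any of bottle, dropper, counter from where it was at the start of the episode above 0.02 m).
It fails at once if a bystander is tipped (angle between any of bottle, dropper, counter's own z axis and vertical above 0.5 rad).
It also fails if it takes over 72 s, if anything falls off the work surface, if the arm or the gripper's body presses on something with over 40 N, if the wrist force passes 120 N, or if a joint passes its speed limit or range.

### The arm

A 6-joint arm with a two-finger parallel gripper is mounted at the origin on a cart in front of the work surface, level with it; the furniture and walls round the work are solid. World frame = base frame: x ahead of the robot, y to its left, z up, the work surface at z = 0. Lengths are in m, angles in rad, forces in N, time in s.
With the tool pointing down it reaches from about 0.275 to 0.775 m from the base axis. Payload 14.6 kg.
Tool frame: the origin (TCP) lies between the finger pads; the fingertips stand arm.finger_overhang ahead of it and the grasp point (between the pads) lies 3 mm ahead of it (arm.finger_overhang is the distance from the TCP to the fingertips, in m); z points along the fingers, y is the line along which they close (so a half turn about z gives the same grasp; the last joint's range is limited). The gripper opens to 85 mm and grips with 20 to 120 N. Pads are 22 mm wide; open, the fingers measure 114 mm over their backs; the gripper's body (76 mm by 85 mm) begins 54 mm behind the grasp point. The pads swing forward as they close: fully open they stand 13 mm farther back than shut.
Start: joints at [-1.414, 0.263, -0.048, 1.259, 0, 1.415], TCP at [0.161, -0.5, 0.222] pointing down, gripper open.
Joint ranges: [-2.65, 2.65], [-0.89, 1.7], [-1.18, 1.37], [-2.13, 2.11], [-1.35, 1.29], [-3.14, 3.14]. Speed limits (rad/s): [1.89, 1.89, 2.57, 2.79, 3.14, 3.14].

### API

Orientations are given as a unit quaternion [x, y, z, w].
In Python, from bench import arm, eyes, nets gives the robot as it stands.
- The arm moves only by the tool jog_arm, never from a script. Its argument "motion" is a list that holds one entry, the list of rows, each a list of 5 numbers: the gripper command: -1 is shut, 1 is fully open, values between are in proportion, then the shift along the tool's x, y, z each as a share of 0.03 m, from -1 to 1, then the turn about the tool's z as a share of 30 degrees, from -1 to 1. In form: [[[hand, x, y, z, spin], ...]]. A call has 1 to 12 rows; each row shifts and turns the commanded pose from where the row before left it, along the tool's axes as they then stand; what a row does not reach is not made up. A row lasts 1/10 s, in which the tool goes at most 50 mm and 8.59 degrees, less where a joint would pass 70% of its speed; a pose out of reach is approached as far as the arm can. A call with a number of a shift or a turn outside -1 to 1 is refused whole. A call with a gripper value outside its range is refused whole. The fingers move at their own pace and stop on an object; the grip force is fixed at half the most. Time passes only in rows, so rows that do not move let the fingers close. It gives the time, the measured TCP pose, the force, the opening and the grip force at its end, in the units of the state.
- arm.read_state(): the state, without advancing time (a new reading comes with each control period).
- eyes.snapshot(name): name is "scene" or "top" or "wrist"; returns a dict with "pixels" (384x512x3 uint8, red, green, blue), "fx", "fy", "cx", "cy" (pixels), "eye" and "orientation" of the camera in the world. Camera axes: x right, y up, looking along -z (the intrinsics and any distortion apply to the point x, -y, -z); pixel columns grow to the right and rows downward; lengths in m; the calibration is good to about 2 mm. The wrist camera is an equidistant fisheye: a pixel r from the principal point sees the ray r / f radians off the axis. A picture is of the moment at which its call begins. There is no depth.
- arm.hand_in(): hands the job in; it is judged then, once.
Trained networks look in a picture, given as the dict that the camera call returned (one of the last four; its "shot" number tells which), for a name from the list of things; names that differ only in an ending like _2 or _b are one class to them, and where a whole thing is asked for, a point or a joint stands for the part that bears it (a point fixed in the world has none). Each returns a list of dicts, best first, with "p" (0 to 1); they miss things now and then, are a little off and sometimes report something else, mostly with a low value. They report only what shows in the picture. A call takes as long as a camera call. They do not tell look-alikes from the thing itself.
- nets.find_in(picture, query): "centre" ([column, row] as shares, 0 to 1, of the picture: columns of its width, rows of its height, amid what is visible of it).
The state is a dict: "time": time; "q": joint angles; "qd": joint speeds; "joint_efforts": joint torques, N m; "position": TCP position; "tcp_rot": TCP orientation; "wrist_force": force on the tool from outside, world axes, zero at the start; "torque": the same for the moment, N m; "width": opening from 0.0 (shut) to 1.0 (fully open); "grip_force": force on a finger pad.
Only numpy, scipy, OpenCV 4.12 (cv2) and the standard library are available. Lean on these libraries where they do the work, as an engineer would, in place of code of your own. Each camera call takes 0.05 s, during which the arm holds its last target. There are 200 camera calls.

## Working session

There is one attempt and no reset: what is moved stays moved. The work goes in short steps, Python scripts to look and compute and a tool call to move; the robot and the scene stay as the last step left them, time stands still between calls to the robot, and variables do not carry over. Pictures are saved under pics/ and viewed, at most 10 in all, crops included, and the job is handed in when it is done.

Besides the shell and the picture viewer there is one more tool, called after "Emit:" by a JSON object that holds its "op" and its "data". jog_arm: Moves the arm, as the interface text tells. Its arguments: {"type":"object","properties":{"motion":{"type":"array"}},"required":["motion"]}

```bash
mkdir -p pics
cat > h.py <<'E'
import numpy as np, cv2
from scipy.spatial.transform import Rotation as R
from bench import arm, eyes, nets
def ray(p,u,v,fish=False):
    x=(u-p["cx"])/p["fx"]; y=(v-p["cy"])/p["fy"]
    if fish:
        r=np.hypot(x,y); s=np.sin(r)/r if r>1e-9 else 1; d=np.array([x*s,-y*s,-np.cos(r)])
    else: d=np.array([x,-y,-1.])
    return R.from_quat(p["orientation"]).apply(d)
def at_z(p,u,v,z,fish=False):
    d=ray(p,u,v,fish); e=np.array(p["eye"]); return e+d*(z-e[2])/d[2]
def proj(p,P,fish=False):
    c=R.from_quat(p["orientation"]).inv().apply(np.array(P)-p["eye"]); x,y,z=c[0],-c[1],-c[2]
    if fish:
        r=np.hypot(x,y); t=np.arctan2(r,z); k=t/r if r>1e-9 else 1/z
        return p["cx"]+p["fx"]*x*k, p["cy"]+p["fy"]*y*k
    return p["cx"]+p["fx"]*x/z, p["cy"]+p["fy"]*y/z
def save(p,n): cv2.imwrite(f"pics/{n}.png",p["pixels"][:,:,::-1])
E
python3 - <<'E'
from h import *
print(arm.finger_overhang, arm.read_state())
T=[]
for c in ("scene","top"):
    p=eyes.snapshot(c); T.append(p["pixels"]); np.savez(f"{c}.npz",**{k:v for k,v in p.items()})
    print(c,p["eye"],p["orientation"],p["fx"],p["cx"],p["cy"])
    for q in ("mount","carriage","zero_hole","zero_tab","stand","pin","pin_button","bottle","dropper","counter"):
        try: print(q,[(round(d["p"],2),round(d["centre"][0]*512),round(d["centre"][1]*384)) for d in nets.find_in(p,q)[:4]])
        except Exception as e: print(q,e)
    cv2.imwrite(f"pics/{c}.png",cv2.resize(p["pixels"][:,:,::-1],(800,600),interpolation=cv2.INTER_CUBIC))
E
```

```text
0.022 {'time': 0.0, 'q': array([-1.41429744e+00,  2.63530227e-01, -4.89137609e-02,  1.25943966e+00,
        5.73799613e-06,  1.41550434e+00]), 'qd': array([ 0.00060622,  0.00086692, -0.00099484,  0.00166789,  0.00142463,
       -0.00017186]), 'joint_efforts': array([ 1.92417174e-03, -6.37614727e+01,  3.84568477e+01,  1.36333733e-02,
        5.46669901e-05, -1.94907727e-06]), 'position': array([ 0.16100596, -0.49939818,  0.22202984]), 'tcp_rot': array([ 9.87872751e-01,  1.55264716e-01,  2.54092751e-06, -5.43659600e-04]), 'wrist_force': array([-0.15414331,  0.4296014 , -0.42898737]), 'torque': array([ 0.00836891, -0.01865898,  0.02053424]), 'grip_force': 0.0, 'width': 1.003553173210812}
scene [-0.04618042 -0.45261769  0.63652571] [ 0.40707839 -0.19048749 -0.39067231  0.8033535 ] 388.6640896252139 256.9341079358417 188.77057058274386
mount [(0.61, 354, 204), (0.27, 256, 208)]
carriage [(0.67, 238, 194)]
zero_hole [(0.9, 256, 208)]
zero_tab [(0.67, 257, 210)]
stand [(0.59, 355, 262)]
pin [(0.88, 308, 245), (0.68, 351, 291), (0.53, 360, 247)]
pin_button []
bottle [(0.57, 355, 201)]
dropper [(0.7, 371, 216)]
counter []
top [0.34972131 0.02646868 1.52504116] [-0.0600736   0.04800178  0.71109063 -0.69888276] 467.83669186332577 249.0793291450051 190.7860045506273
mount [(0.76, 253, 200)]
carriage [(0.57, 236, 202), (0.31, 150, 206)]
zero_hole [(0.92, 253, 201)]
zero_tab [(0.88, 255, 202), (0.73, 235, 202)]
stand [(0.87, 347, 210)]
pin [(0.57, 347, 205), (0.57, 358, 234), (0.53, 317, 159), (0.5, 318, 223)]
pin_button [(0.15, 349, 202)]
bottle [(0.56, 314, 161)]
dropper [(0.54, 332, 164), (0.34, 251, 201)]
counter [(0.69, 150, 205)]
```

View pics/scene.png

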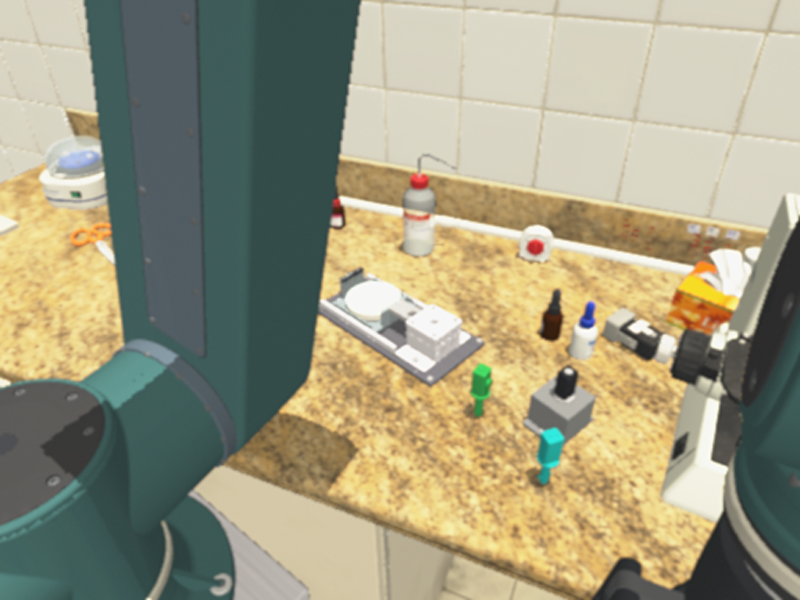

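View pics/top.png

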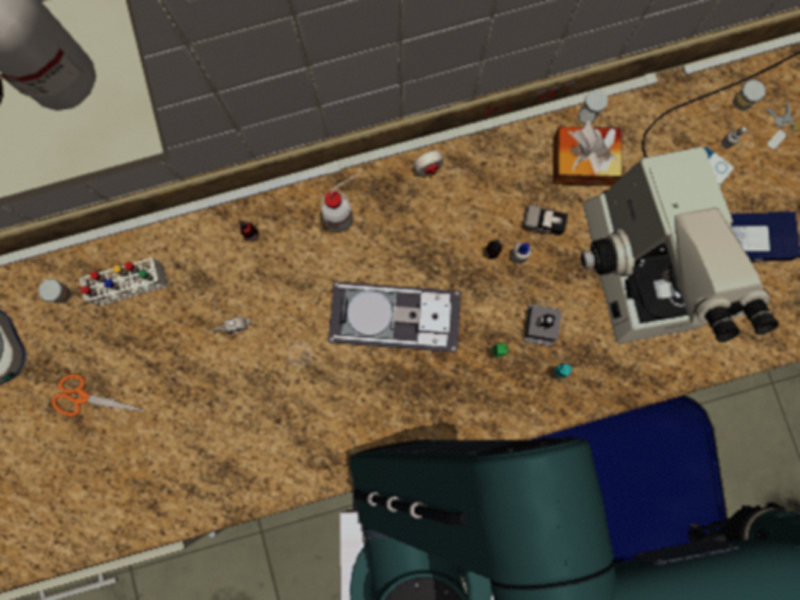

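The scene and top views show the mount (top, 800-px scale) with corners about (333,283), (461,290), (457,350) and (330,343). The dock is at its right end, around (435,318).

Pin candidates in the top view:
- black in the grey stand at (546,322), chosen
- green at (500,349), look-alike
- turquoise at (564,369), look-alike

The bottle is at (494,248), the dropper at (522,252) and the counter at (545,219).

Run:
```python
from h import *
t=dict(np.load("top.npz")); s=dict(np.load("scene.npz"))
k=.64
for n,u,v,z in [("m1",333,283,.008),("m2",461,290,.008),("m3",457,350,.008),("m4",330,343,.008),("hole",434.5,317,.058),("pin",547,321,.09),("stand",543,324,.052),("green",500,349,.06),("turq",564,369,.06),("bottle",494,246,.09),("drop",522,251,.095),("counter",545,219,.05)]:
    print(n,at_z(t,(u+.5)*k-.5,(v+.5)*k-.5,z).round(3))
for n,u,v,z in [("hole",433,318,.058),("pin",567,370,.1),("c",480,343,.008),("c2",430,381,.008)]: print("sc",n,at_z(s,(u+.5)*k-.5,(v+.5)*k-.5,z).round(3))
g=cv2.resize(t["pixels"][130:250,200:360,::-1],(800,600),interpolation=cv2.INTER_CUBIC); cv2.imwrite("pics/crop.png",g)
```

```text
m1 [0.619 0.169 0.008]
m2 [ 0.599 -0.1    0.008]
m3 [ 0.473 -0.088  0.008]
m4 [0.492 0.176 0.008]
hole [ 0.536 -0.041  0.058]
pin [ 0.52 -0.26  0.09]
stand [ 0.519 -0.259  0.052]
green [ 0.469 -0.17   0.06 ]
turq [ 0.427 -0.295  0.06 ]
bottle [ 0.673 -0.162  0.09 ]
drop [ 0.661 -0.216  0.095]
counter [ 0.737 -0.274  0.05 ]
sc hole [ 0.543 -0.036  0.058]
sc pin [ 0.519 -0.262  0.1  ]
sc c [ 0.588 -0.095  0.008]
sc c2 [ 0.473 -0.083  0.008]
```

View pics/crop.png

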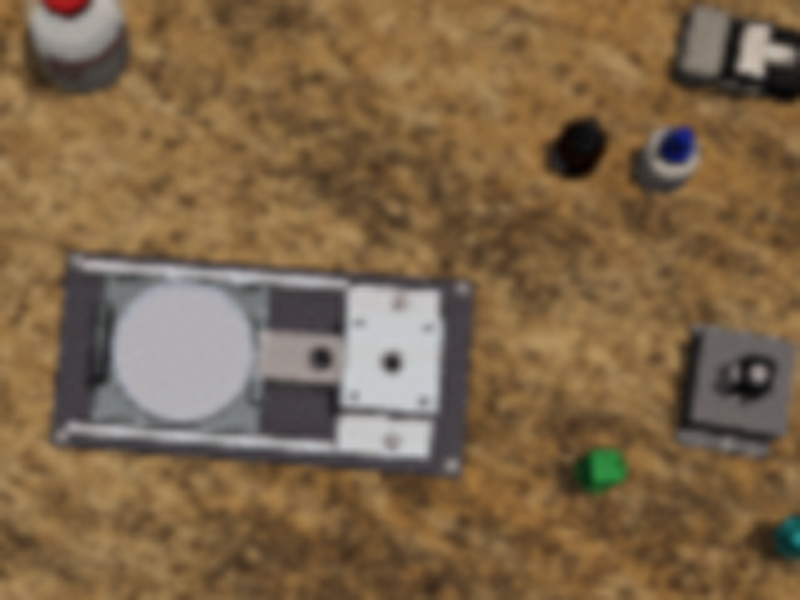

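The chosen pin at crop (750,378) is black, stands in the grey stand and has a bright steel feature. The green one at (602,470) and the turquoise one at (790,537) are look-alikes. The dock hole is at crop (391,361), which gives a shift of about 21 mm, and the tab is at (98,345). Next I move above the pin for a close look.

Emit:
{"op": "jog_arm", "data": {"motion": [[[1,0.6,-0.7,-0.3,0],[1,0.8,-0.8,-0.3,0],[1,0.8,-0.8,-0.3,0],[1,0.8,-0.8,-0.2,0],[1,1,-0.8,-0.2,0],[1,1,-0.1,-0.2,0],[1,1,0,0,0],[1,1,0,0,0],[1,1,0,0,0],[1,1,0,0,0],[1,1,0,0,0],[1,0.5,0,0,0]]]}}

```text
time: 2.3
position: [0.4257, -0.2881, 0.2673]
tcp_rot: [0.988, 0.156, 0.0, -0.0]
wrist_force: [-0.3, 0.1, -0.3]
width: 0.996
grip_force: 0.0
```

Run:
```python
from h import *
p=eyes.snapshot("wrist"); np.savez("w1.npz",**p); s=arm.read_state()
print(s["position"],s["tcp_rot"],s["wrist_force"],p["eye"],p["orientation"],p["fx"],p["cx"],p["cy"])
for q in ("stand","pin","pin_button"): print(q,[(round(d["p"],2),round(d["centre"][0]*512),round(d["centre"][1]*384)) for d in nets.find_in(p,q)[:4]])
cv2.imwrite("pics/w1.png",cv2.resize(p["pixels"][:,:,::-1],(800,600),interpolation=cv2.INTER_CUBIC))
```

```text
[ 0.42648777 -0.28790235  0.26708844] [ 9.87732731e-01  1.56153647e-01  1.57909213e-04 -2.58518084e-04] [-0.46727419  1.22970797 -1.18636164] [ 0.50409081 -0.26231524  0.41855512] [-0.13144623  0.09632059 -0.5802902   0.79793954] 297.3186396354542 257.3852456214176 189.63007359896338
stand [(0.82, 261, 88), (0.25, 256, 78)]
pin [(0.84, 174, 100), (0.73, 260, 77), (0.64, 258, 161)]
pin_button [(0.54, 251, 151), (0.44, 183, 101)]
```

View pics/w1.png

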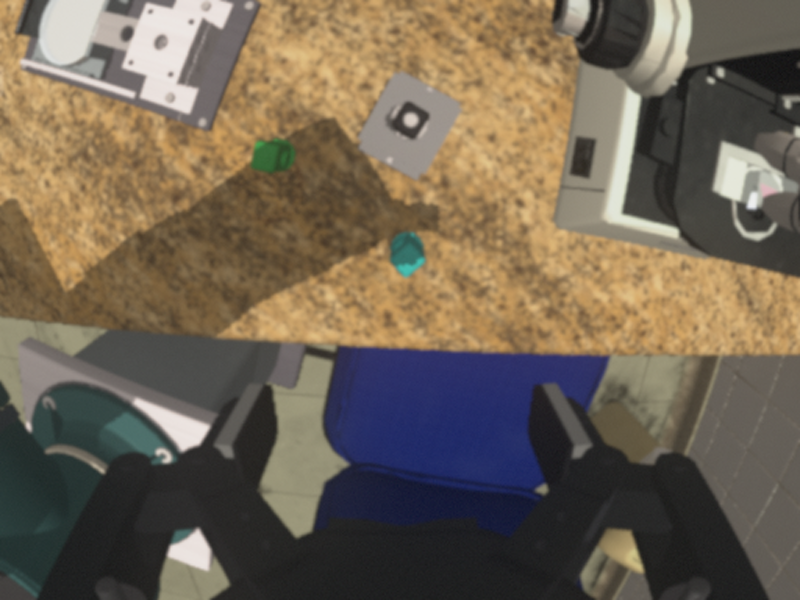

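The wrist view shows the stand at (410,125) with the black pin at (410,119). The green look-alike is at (273,156), the turquoise one at (407,254), and the dock at (160,45). I zoom in on the pin and dock to measure.

Run:
```python
from h import *
p=dict(np.load("w1.npz")); I=p["pixels"][:,:,::-1]
a=cv2.resize(I[40:120,220:300],(400,400),interpolation=cv2.INTER_CUBIC)
b=cv2.resize(I[0:90,70:160][:90],(400,400),interpolation=cv2.INTER_CUBIC)
cv2.imwrite("pics/w1c.png",np.hstack([a,b]))
```

```text
(no output)
```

View pics/w1c.png

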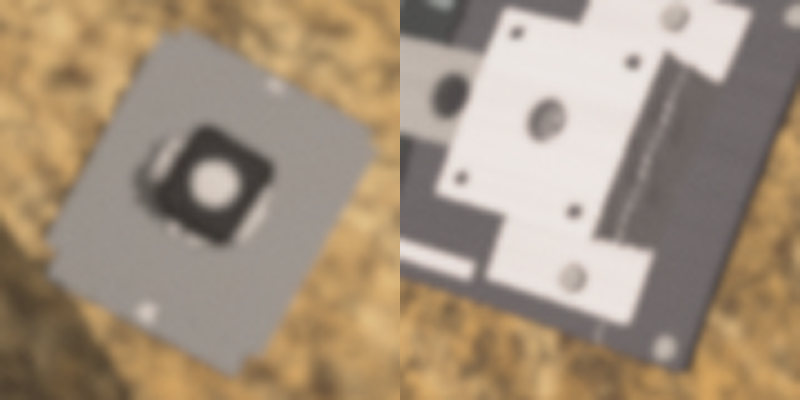

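Run:
```python
from h import *
p=dict(np.load("w1.npz"))
f=lambda x,y:(220+x/5-.5+.1,40+y/5-.5+.1)
g=lambda x,y:(70+(x-400)*90/400-.4,y*90/400-.4)
for n,q,z in [("pin",f(214,185),.096),("c1",f(205,125),.096),("c2",f(273,172),.096),("c3",f(222,245),.096),("c4",f(155,205),.096),("s1",f(178,30),.052),("s2",f(375,150),.052),("s3",f(235,373),.052),("s4",f(50,240),.052),
 ("hole",g(546,119),.058),("b1",g(517,33),.058),("b2",g(632,62),.058),("b3",g(574,211),.058),("b4",g(461,178),.058),("pl",g(690,368),.008),("pl2",(258*.64,0),.008),("tongue",g(452,96),.049),("mc",g(795,15),.008),("ms",g(664,347),.008)]:
    print(n,at_z(p,*q,z,True).round(4))
```

```text
pin [ 0.5218 -0.2618  0.096 ]
c1 [ 0.5337 -0.2559  0.096 ]
c2 [ 0.5285 -0.2728  0.096 ]
c3 [ 0.51   -0.2674  0.096 ]
c4 [ 0.5139 -0.2512  0.096 ]
s1 [ 0.5584 -0.2415  0.052 ]
s2 [ 0.5452 -0.2958  0.052 ]
s3 [ 0.4817 -0.281   0.052 ]
s4 [ 0.4994 -0.228   0.052 ]
hole [ 0.5383 -0.0395  0.058 ]
b1 [ 0.5634 -0.0193  0.058 ]
b2 [ 0.5593 -0.0628  0.058 ]
b3 [ 0.5126 -0.0584  0.058 ]
b4 [ 0.5165 -0.0146  0.058 ]
pl [ 0.4713 -0.0883  0.008 ]
pl2 [ 0.598  -0.0958  0.008 ]
tongue [0.5422 0.0043 0.049 ]
mc [ 0.5918 -0.0874  0.008 ]
ms [ 0.476  -0.0771  0.008 ]
```

Emit:
{"op": "jog_arm", "data": {"motion": [[[-1,0,0,0,0.25],[-1,0,0,0,0.25],[-1,0,0,0,0.25],[-1,0.2,-1,0,0],[-1,0.2,-1,0,0],[-1,0.2,-1,0,0],[-1,0.2,-1,0,0],[-1,0.2,-1,0,0],[-1,0.2,-1,0,0],[-1,0.2,-1,0,0],[-1,0.2,-1,0,0],[-1,0.2,-1,0,0]]]}}

```text
time: 3.7
position: [0.4992, -0.0239, 0.2678]
tcp_rot: [0.999, -0.041, 0.0, 0.0]
wrist_force: [1.1, -0.4, -0.4]
width: 0.001
grip_force: 0.0
```

Emit:
{"op": "jog_arm", "data": {"motion": [[[-1,0.2,-1,0,0],[-1,0.2,-1,0,0],[-1,0.2,-1,0,0],[-1,0.2,-1,0,0],[-1,0.2,-1,0,0],[-1,0,-1,0,0],[-1,0,0,0,0],[-1,0,0,0,0]]]}}

```text
time: 4.5
position: [0.5387, 0.0961, 0.2694]
tcp_rot: [1.0, 0.003, -0.0, -0.022]
wrist_force: [-0.4, -0.5, -0.2]
width: -0.002
grip_force: 0.0
```

Run:
```python
from h import *
p=eyes.snapshot("wrist"); np.savez("w2.npz",**p); s=arm.read_state()
print(s["time"],s["position"],s["tcp_rot"],s["width"],p["eye"])
th=np.radians(-4.8)
for y in (0,.204,.226): 
    P=np.array([.5375+.0837*y,-.04+.9965*y,.058 if y<.1 else .06]); print(proj(p,P,True))
cv2.imwrite("pics/w2.png",cv2.resize(p["pixels"][:,:,::-1],(800,600),interpolation=cv2.INTER_CUBIC))
```

```text
4.55 [0.53862057 0.09589457 0.26943139] [ 9.99765484e-01  2.50563901e-03 -2.97460601e-04 -2.15083933e-02] 2.3551731529307697e-06 [0.62116464 0.09029106 0.42049678]
(np.float64(370.07591488483286), np.float64(162.47182455505677))
(np.float64(211.34925438183103), np.float64(145.95174464786592))
(np.float64(194.33626312528855), np.float64(144.60030518790995))
```

View pics/w2.png

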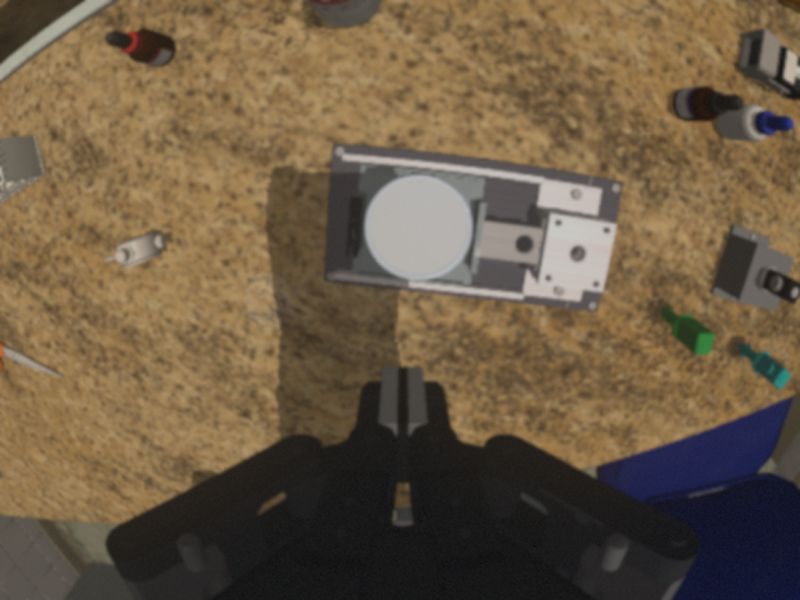

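The view shows the tab at about (357,225), the dock hole at (578,253), and a closed gripper. The pin's steel button faces the mount (775,283). The arm stopped short with a small tilt, so I check the joints.

Run:
```python
from h import *
s=arm.read_state(); print(s["q"].round(3),s["qd"].round(3),s["wrist_force"],R.from_quat(s["tcp_rot"]).as_matrix().round(3))
p=dict(np.load("w2.npz"))
k=.64
for n,u,v,z in [("hole",578,253,.058),("tab",349,225,.06),("tabtop",351,200,.06),("tabbot",350,250,.06),("tongue",524,244,.049),("pin",796,292,.096),("m1",334,146,.008),("m2",619,182,.008),("m3",600,309,.008),("m4",326,279,.008)]:
    print(n,at_z(p,(u+.5)*k-.5,(v+.5)*k-.5,z,True).round(4))
I=p["pixels"][:,:,::-1]; cv2.imwrite("pics/c2.png",np.hstack([cv2.resize(I[145:205,452:512],(400,400),interpolation=cv2.INTER_CUBIC),cv2.resize(I[105:165,205:265],(400,400),interpolation=cv2.INTER_CUBIC)]))
```

```text
[0.004 0.29  0.116 1.397 0.043 3.14 ] [-0.006 -0.002 -0.003  0.    -0.     0.001] [-0.86849012  0.83775676 -0.81924495] [[ 1.     0.005 -0.001]
 [ 0.005 -0.999  0.043]
 [-0.    -0.043 -0.999]]
hole [ 0.5385 -0.0394  0.058 ]
tab [0.5573 0.1482 0.06  ]
tabtop [0.5773 0.1463 0.06  ]
tabbot [0.5368 0.1479 0.06  ]
tongue [0.5423 0.0057 0.049 ]
pin [ 0.5224 -0.2637  0.096 ]
m1 [0.62   0.1691 0.008 ]
m2 [ 0.5969 -0.093   0.008 ]
m3 [ 0.4714 -0.0879  0.008 ]
m4 [0.4965 0.1799 0.008 ]
```

View pics/c2.png

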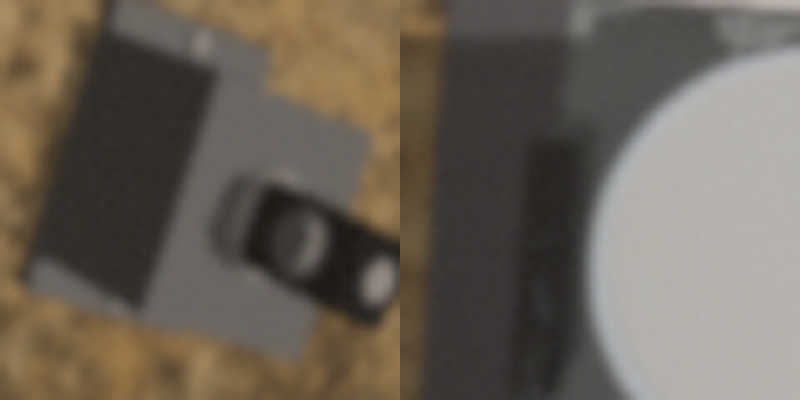

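Crop: the button disc at (300,240) clearly sits on the face towards the mount (+y), and the tab spans columns 525–580. Joint 6 hit its limit, so I turn the tool the other way by half a turn (same grasp). The carriage starts about 15 mm in, with about 45 mm left to go.

Emit:
{"op": "jog_arm", "data": {"motion": [[[-1,0,0,0,-0.28],[-1,0,0,0,-0.28],[-1,0,0,0,-0.28],[-1,0,0,0,-0.28],[-1,0,0,0,-0.28],[-1,0,0,0,-0.28],[-1,0,0,0,-0.28],[-1,0,0,0,-0.28],[-1,0,0,0,-0.28],[-1,0,0,0,-0.28],[-1,0,0,0,-0.28],[-1,0,0,0,-0.28]]]}}

```text
time: 5.75
position: [0.5386, 0.0956, 0.2695]
tcp_rot: [0.633, 0.774, 0.017, -0.014]
wrist_force: [0.3, 0.3, -0.9]
width: 0.003
grip_force: 0.0
```

Emit:
{"op": "jog_arm", "data": {"motion": [[[-1,0,0,0,-0.28],[-1,0,0,0,-0.28],[-1,0,0,0,-0.28],[-1,0,0,0,-0.28],[-1,0,0,0,-0.28],[-1,0,0,0,-0.28],[-1,0,0,0,-0.28],[-1,0,0,0,-0.28],[-1,0,0,0,-0.2],[-1,0,0,0,0]]]}}

```text
time: 6.75
position: [0.5386, 0.0957, 0.2695]
tcp_rot: [0.049, 0.999, 0.022, -0.001]
wrist_force: [-0.2, 0.4, -0.4]
width: 0.002
grip_force: 0.0
```

```bash
cat > st.py <<'E'
from h import *
import sys
s=arm.read_state(); M=R.from_quat(s["tcp_rot"]).as_matrix()
print("t",s["time"],"pos",s["position"].round(4),"yaw",np.degrees(np.arctan2(M[1,0],M[0,0])).round(2),"z",M[:,2].round(4),"q",s["q"].round(2),"F",s["wrist_force"].round(1),"w",round(s["width"],3),s["grip_force"])
if len(sys.argv)>3: print("shares",(M.T@(np.array([float(a) for a in sys.argv[1:4]])-s["position"])/.03).round(3))
E
python3 st.py .560 .1995 .057
```

```text
t 6.75 pos [0.5386 0.0957 0.2695] yaw 174.36 z [-6.000e-04  4.310e-02 -9.991e-01] q [0.   0.29 0.12 1.4  0.04 0.1 ] F [-0.2  0.4 -0.4] w 0.002 0.0
shares [-0.403  3.206  7.225]
```

Emit:
{"op": "jog_arm", "data": {"motion": [[[-1,-0.1,0.8,0,0],[-1,-0.1,0.8,0,0],[-1,-0.1,0.8,0,0],[-1,-0.1,0.8,0,0],[-1,0,0,1,0],[-1,0,0,1,0],[-1,0,0,1,0],[-1,0,0,1,0],[-1,0,0,1,0],[-1,0,0,1,0],[-1,0,0,1,0],[-1,0,0,0,0]]]}}

```text
time: 7.95
position: [0.5579, 0.1989, 0.0606]
tcp_rot: [0.051, 0.998, 0.021, -0.004]
wrist_force: [0.2, 0.1, 0.8]
width: -0.001
grip_force: 0.0
```

```bash
python3 st.py .558 .172 .057
```

```text
t 7.95 pos [0.5579 0.1989 0.0606] yaw 174.11 z [-0.0061  0.0421 -0.9991] q [ 0.18  0.46 -0.19  0.91  0.04  0.29] F [0.2 0.1 0.8] w -0.001 0.0
shares [-0.095 -0.896  0.081]
```

Emit:
{"op": "jog_arm", "data": {"motion": [[[-1,0,-0.3,0.08,0],[-1,0,-0.3,0,0],[-1,0,-0.15,0,0],[-1,0,-0.1,0,0],[-1,0,-0.1,0,0],[-1,0,-0.1,0,0],[-1,0,-0.1,0,0],[-1,0,-0.1,0,0],[-1,0,-0.1,0,0],[-1,0,-0.1,0,0]]]}}

```text
time: 8.95
position: [0.5557, 0.1563, 0.0593]
tcp_rot: [0.05, 0.999, 0.022, -0.001]
wrist_force: [0.4, 0.1, -0.1]
width: -0.003
grip_force: 0.0
```

Emit:
{"op": "jog_arm", "data": {"motion": [[[-1,0,-0.1,0,0],[-1,0,-0.1,0,0],[-1,0,-0.1,0,0],[-1,0,-0.1,0,0],[-1,0,-0.1,0,0]]]}}

```text
time: 9.45
position: [0.5542, 0.1413, 0.0587]
tcp_rot: [0.05, 0.999, 0.022, -0.001]
wrist_force: [-0.8, -0.4, 0.1]
width: -0.001
grip_force: 0.0
```

Run:
```python
from h import *
p=eyes.snapshot("wrist"); np.savez("w3.npz",**p)
print(proj(p,[.5556,.1484,.06],True),proj(p,[.5385,-.0395,.058],True), arm.read_state()["wrist_force"])
cv2.imwrite("pics/w3.png",cv2.resize(p["pixels"][:,:,::-1],(800,600),interpolation=cv2.INTER_CUBIC))
```

```text
(np.float64(269.3916821265947), np.float64(243.72093513240293)) (np.float64(10.382663283420754), np.float64(236.86701511487237)) [-0.37515154  1.00591802  0.42568462]
```

View pics/w3.png

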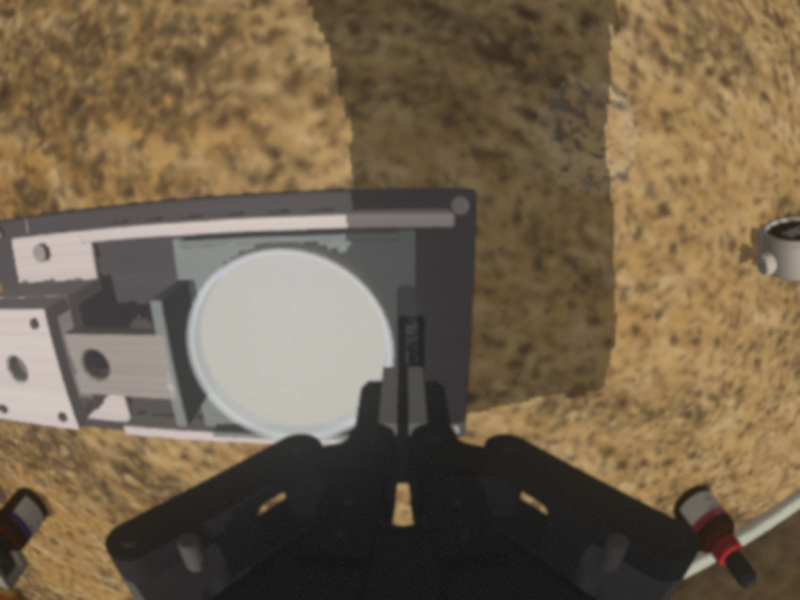

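Run:
```python
from h import *
p=dict(np.load("w3.npz")); k=.64
for n,u,v,z in [("hole",17,368,.058),("tongue",95,363,.049),("tabrear",424,320,.06),("tabrear.045",424,320,.045),("tabfront?",399,318,.06),("tabcorner",399,290,.06),("m",474,190,.008)]:
    print(n,at_z(p,(u+.5)*k-.5,(v+.5)*k-.5,z,True).round(4))
for d in (0,.011,.0145): print(d,proj(p,[.554,.1413+d,.04],True))
I=p["pixels"][:,:,::-1]; cv2.imwrite("pics/c3.png",cv2.resize(I[170:290,200:320],(600,600),interpolation=cv2.INTER_CUBIC))
```

```text
hole [ 0.5373 -0.0384  0.058 ]
tongue [0.5412 0.0061 0.049 ]
tabrear [0.5316 0.1514 0.06  ]
tabrear.045 [0.5375 0.1522 0.045 ]
tabfront? [0.5298 0.1428 0.06  ]
tabcorner [0.5197 0.1439 0.06  ]
m [0.494  0.1816 0.008 ]
0 (np.float64(255.5294586125667), np.float64(227.60688856802963))
0.011 (np.float64(272.74775623317294), np.float64(225.69727974183473))
0.0145 (np.float64(278.2098042473086), np.float64(225.07368410940194))
```

View pics/c3.png

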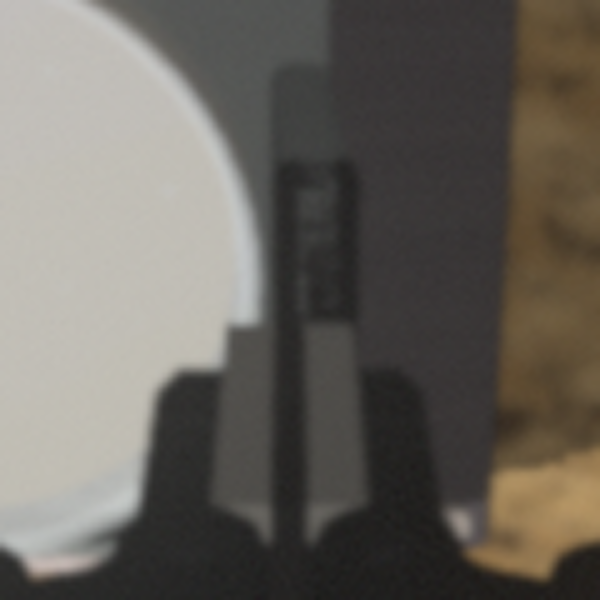

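Run:
```python
from h import *
p=dict(np.load("w3.npz")); s=arm.read_state(); M=R.from_quat(s["tcp_rot"]).as_matrix()
print(p["eye"]-s["position"], s["position"])
for dx in (0,.011):
  for a in (.022,.009,0,-.02): print(dx,a,[np.round((np.array(proj(p,s["position"]+M@[dx,w,a],True))-[200,170])*5) for w in (-.0145,0,.0145)])
```

```text
[-0.08261165  0.00227969  0.1515873 ] [0.5542169  0.14094927 0.05869396]
0 0.022 [array([169., 278.]), array([281., 278.]), array([394., 278.])]
0 0.009 [array([162., 324.]), array([281., 324.]), array([401., 324.])]
0 0 [array([156., 359.]), array([281., 360.]), array([406., 359.])]
0 -0.02 [array([141., 451.]), array([280., 452.]), array([420., 451.])]
0.011 0.022 [array([167., 199.]), array([281., 199.]), array([396., 199.])]
0.011 0.009 [array([159., 241.]), array([281., 242.]), array([404., 241.])]
0.011 0 [array([152., 274.]), array([281., 274.]), array([409., 274.])]
0.011 -0.02 [array([136., 359.]), array([280., 360.]), array([424., 359.])]
```

The carriage has not moved, and the fingertips end at about crop row 325, in front of the textured tab, so they passed above it. I back off behind the tab, go 24 mm lower (still clear of the plate) and look.

Emit:
{"op": "jog_arm", "data": {"motion": [[[-1,0,0.6,0,0],[-1,0,0.6,0,0],[-1,0,0.2,0,0],[-1,0,0,0.3,0],[-1,0,0,0.3,0],[-1,0,0,0.2,0],[-1,0,0,0,0]]]}}

```text
time: 10.2
position: [0.5577, 0.1837, 0.0353]
tcp_rot: [0.05, 0.999, 0.021, -0.002]
wrist_force: [-0.4, 0.6, -0.0]
width: -0.0
grip_force: 0.0
```

```bash
python3 st.py
python3 - <<'E'
from h import *
p=eyes.snapshot("wrist"); q=eyes.snapshot("scene"); I=p["pixels"][:,:,::-1]; J=q["pixels"][:,:,::-1]
s=arm.read_state(); c=proj(q,s["position"]); print(c, proj(q,s["position"]-[0,0,.022]))
u=int(np.clip(c[0]-60,0,392)); v=int(np.clip(c[1]-60,0,264))
cv2.imwrite("pics/w4.png",np.hstack([cv2.resize(I[170:290,200:320],(400,400),interpolation=cv2.INTER_CUBIC),cv2.resize(J[v:v+120,u:u+120],(400,400),interpolation=cv2.INTER_CUBIC)])); print(u,v)
E
```

```text
t 10.2 pos [0.5577 0.1837 0.0353] yaw 174.28 z [-0.0027  0.0429 -0.9991] q [ 0.16  0.48 -0.25  0.84  0.04  0.26] F [-0.4  0.6 -0. ] w -0.0 0.0
(np.float64(214.64258341896277), np.float64(175.83567418453487)) (np.float64(215.25697429718628), np.float64(182.4119511915589))
154 115
```

View pics/w4.png

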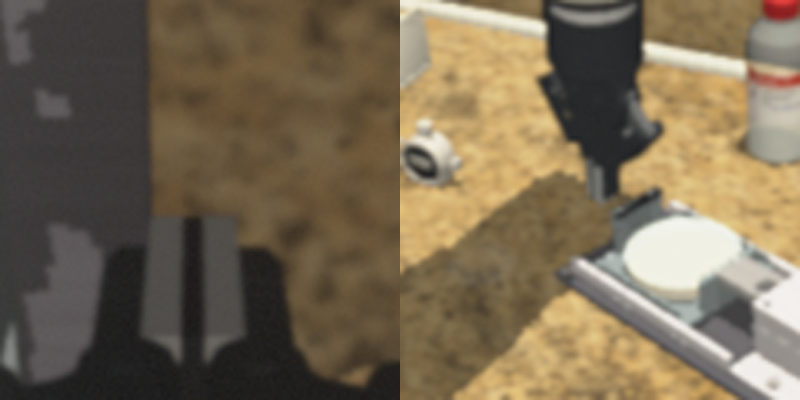

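The scene crop shows the closed tips at (603,198), about at TCP height, behind the tab at (635,215). So the tips do not stand 22 mm ahead of the TCP. From here they overlap the tab, so I push.

Emit:
{"op": "jog_arm", "data": {"motion": [[[-1,0,-0.2,0,0],[-1,0,-0.2,0,0],[-1,0,-0.1,0,0],[-1,0,-0.1,0,0],[-1,0,-0.1,0,0],[-1,0,-0.1,0,0],[-1,0,-0.1,0,0],[-1,0,-0.1,0,0],[-1,0,-0.1,0,0]]]}}

```text
time: 11.2
position: [0.5553, 0.1515, 0.0353]
tcp_rot: [0.05, 0.999, 0.022, -0.001]
wrist_force: [0.1, 2.8, 3.1]
width: 0.001
grip_force: 1.6
```

Emit:
{"op": "jog_arm", "data": {"motion": [[[-1,0,-0.1,0,0],[-1,0,-0.1,0,0],[-1,0,-0.1,0,0],[-1,0,-0.1,0,0]]]}}

```text
time: 11.6
position: [0.554, 0.1394, 0.0346]
tcp_rot: [0.05, 0.999, 0.022, -0.001]
wrist_force: [0.9, 3.1, 2.9]
width: 0.001
grip_force: 1.6
```

Emit:
{"op": "jog_arm", "data": {"motion": [[[-1,0,-0.1,0,0],[-1,0,-0.1,0,0],[-1,0,-0.1,0,0],[-1,0,-0.1,0,0],[-1,0,-0.05,0,0],[-1,0,-0.05,0,0]]]}}

```text
time: 12.2
position: [0.5524, 0.1245, 0.034]
tcp_rot: [0.05, 0.999, 0.022, -0.001]
wrist_force: [0.9, 2.9, 1.7]
width: -0.002
grip_force: 1.4
```

Emit:
{"op": "jog_arm", "data": {"motion": [[[-1,0,-0.05,0,0],[-1,0,-0.05,0,0],[-1,0,-0.05,0,0],[-1,0,-0.03,0,0]]]}}

```text
time: 12.6
position: [0.5519, 0.1192, 0.0337]
tcp_rot: [0.05, 0.999, 0.022, -0.001]
wrist_force: [1.9, 3.5, 1.7]
width: -0.002
grip_force: 1.4
```

Emit:
{"op": "jog_arm", "data": {"motion": [[[-1,0,-0.03,0,0],[-1,0,-0.03,0,0],[-1,0,-0.03,0,0],[-1,0,-0.03,0,0]]]}}

```text
time: 13.0
position: [0.5518, 0.1179, 0.0338]
tcp_rot: [0.049, 0.999, 0.024, -0.001]
wrist_force: [1.2, 24.0, 3.2]
width: 0.002
grip_force: 12.2
```

```bash
python3 st.py
```

```text
t 13.0 pos [0.5518 0.1179 0.0338] yaw 174.39 z [-1.000e-04  4.830e-02 -9.988e-01] q [ 0.04  0.45 -0.31  0.81  0.05  0.14] F [ 1.2 24.   3.2] w 0.002 12.165572703815997
```

Home: the force rose to 24 N against the rubber stop. I back off and lift.

Emit:
{"op": "jog_arm", "data": {"motion": [[[-1,0,0.1,0,0],[-1,0,0.3,0,0],[-1,0,0.5,0,0],[-1,0,0,-1,0],[-1,0,0,-1,0],[-1,0,0,-1,0],[-1,0,0,-1,0],[-1,0,0,-1,0],[-1,0,0,-1,0],[1,0,0,-0.5,-0.28],[1,0,0,0,-0.28],[1,0,0,0,-0.28]]]}}

```text
time: 14.2
position: [0.5546, 0.135, 0.2301]
tcp_rot: [-0.172, 0.985, 0.021, 0.004]
wrist_force: [0.3, 0.0, -0.5]
width: 0.507
grip_force: 0.0
```

```bash
python3 st.py
python3 - <<'E'
from h import *
p=eyes.snapshot("wrist"); np.savez("w5.npz",**p)
for P in ([.5385,-.0395,.058],[.5515,.1039,.06]): print(proj(p,P,True))
for q in ("carriage","zero_hole"): print(q,[(round(d["p"],2),round(d["centre"][0]*512),round(d["centre"][1]*384)) for d in nets.find_in(p,q)[:4]])
cv2.imwrite("pics/w5.png",cv2.resize(p["pixels"][:,:,::-1],(800,600),interpolation=cv2.INTER_CUBIC))
E
```

```text
t 14.2 pos [0.5546 0.135  0.2301] yaw -160.15 z [ 1.000e-04  4.300e-02 -9.991e-01] q [ 0.07  0.34  0.08  1.31  0.04 -0.27] F [ 0.3  0.  -0.5] w 0.507 0.0
(np.float64(111.19330700116603), np.float64(105.60276180065489))
(np.float64(224.96839619391994), np.float64(154.05757876630548))
carriage [(0.88, 191, 130)]
zero_hole [(0.61, 191, 128)]
```

Emit:
{"op": "jog_arm", "data": {"motion": [[[1,0,0,0,-0.28],[1,0,0,0,-0.28],[1,0,0,0,-0.28],[1,0,0,0,-0.28],[1,0,0,0,-0.28],[1,0,0,0,-0.28],[1,0,0,0,-0.28],[1,0,0,0,-0.28],[1,0,0,0,-0.28],[1,0,0,0,-0.28],[1,0,0,0,-0.28],[1,0,0,0,-0.28]]]}}

```text
time: 15.55
position: [0.5543, 0.1345, 0.2294]
tcp_rot: [0.867, -0.497, -0.011, -0.018]
wrist_force: [0.4, 0.1, 0.0]
width: 0.999
grip_force: 0.0
```

Emit:
{"op": "jog_arm", "data": {"motion": [[[1,0.9,0.7,-0.2,0],[1,0.9,0.7,-0.2,0],[1,0.9,0.7,0,0],[1,0.9,0.7,0,0],[1,0.9,0.7,0,0],[1,0.9,0.7,0,0],[1,0.9,0.7,0,0],[1,0.9,0.7,0,0],[1,0.9,0.7,0,0],[1,0.6,0.6,0,0],[1,0,0,0,0]]]}}

```text
time: 16.65
position: [0.5069, -0.1981, 0.2268]
tcp_rot: [0.865, -0.501, -0.011, -0.018]
wrist_force: [0.2, 0.1, -0.1]
width: 0.997
grip_force: 0.0
```

```bash
python3 st.py .521 -.2625 .25
```

```text
t 16.65 pos [ 0.5069 -0.1981  0.2268] yaw -60.1 z [-0.0014  0.0431 -0.9991] q [-0.54  0.31  0.03  1.31  0.04 -2.63] F [ 0.2  0.1 -0.1] w 0.997 0.0
shares [ 2.065  0.647 -0.865]
```

Emit:
{"op": "jog_arm", "data": {"motion": [[[1,-0.97,-0.55,0,0],[1,-0.97,-0.55,0,0],[1,-0.97,-0.55,0,0],[1,-0.97,-0.55,0,0],[1,-0.97,-0.55,0,0],[1,-0.97,-0.55,0,0],[1,-0.97,-0.55,0,0],[1,-0.97,-0.55,0,0],[1,0,0,0,-0.28],[1,0,0,0,-0.28],[1,0,0,0,-0.28],[1,0,0,0,-0.28]]]}}

```text
time: 17.85
position: [0.5036, 0.0726, 0.2389]
tcp_rot: [0.974, -0.224, -0.005, -0.021]
wrist_force: [-0.4, 0.4, -0.2]
width: 0.996
grip_force: 0.0
```

Emit:
{"op": "jog_arm", "data": {"motion": [[[1,0,0,0,-0.28],[1,0,0,0,-0.28],[1,0,0,0,-0.28],[1,0,0,0,0]]]}}

```text
time: 18.25
position: [0.5038, 0.0806, 0.2389]
tcp_rot: [1.0, -0.015, -0.001, -0.019]
wrist_force: [0.8, -0.3, 0.4]
width: 1.003
grip_force: 0.0
```

```bash
python3 st.py
```

```text
t 18.25 pos [0.5038 0.0806 0.2389] yaw -1.71 z [-6.000e-04  3.750e-02 -9.993e-01] q [-0.02  0.23 -0.05  1.29  0.04 -3.13] F [ 0.8 -0.3  0.4] w 1.003 0.0
```

Emit:
{"op": "jog_arm", "data": {"motion": [[[1,0,0,0,-0.1],[1,0,0,0,-0.1],[1,0,0,0,0]]]}}

```text
time: 18.55
position: [0.5032, 0.1079, 0.2389]
tcp_rot: [1.0, 0.019, 0.001, -0.008]
wrist_force: [-0.3, 0.1, -0.1]
width: 1.003
grip_force: 0.0
```

```bash
python3 st.py
```

```text
t 18.55 pos [0.5032 0.1079 0.2389] yaw 2.22 z [ 0.001   0.017  -0.9999] q [ 0.04  0.24 -0.04  1.29  0.02 -3.14] F [-0.3  0.1 -0.1] w 1.003 0.0
```

Tilt is falling (0.043 to 0.017). A little more, then turn back.

Emit:
{"op": "jog_arm", "data": {"motion": [[[1,0,0,0,-0.09],[1,0,0,0,0],[1,0,0,0,0]]]}}

```text
time: 18.85
position: [0.5026, 0.1188, 0.2389]
tcp_rot: [0.999, 0.034, 0.001, -0.004]
wrist_force: [-0.1, -0.2, 0.6]
width: 1.0
grip_force: 0.0
```

```bash
python3 st.py
```

```text
t 18.85 pos [0.5026 0.1188 0.2389] yaw 3.9 z [ 0.0019  0.0077 -1.    ] q [ 0.07  0.24 -0.03  1.29  0.01 -3.14] F [-0.1 -0.2  0.6] w 1.0 0.0
```

Emit:
{"op": "jog_arm", "data": {"motion": [[[1,0,0,0,0.28],[1,0,0,0,0.28],[1,0,0,0,0.28],[1,0,0,0,0.28],[1,0,0,0,0.28],[1,0,0,0,0.28],[1,0,0,0,0.28],[1,0,0,0,0.28],[1,0,0,0,0.28],[1,0,0,0,0.28],[1,0,0,0,0.28],[1,0,0,0,0.28]]]}}

```text
time: 20.05
position: [0.5027, 0.1182, 0.2389]
tcp_rot: [-0.661, 0.751, 0.002, 0.003]
wrist_force: [-0.1, -0.1, -0.8]
width: 1.004
grip_force: 0.0
```

Emit:
{"op": "jog_arm", "data": {"motion": [[[1,0,0,0,0.28],[1,0,0,0,0.28],[1,0,0,0,0.28],[1,0,0,0,0.28],[1,0,0,0,0.28],[1,0,0,0,0.28],[1,0,0,0,0.28],[1,0,0,0,0.28],[1,0,0,0,0.28],[1,0,0,0,0.28],[1,0,0,0,0.28],[1,0,0,0,0.18]]]}}

```text
time: 21.25
position: [0.5027, 0.1182, 0.2389]
tcp_rot: [0.131, 0.991, 0.004, 0.0]
wrist_force: [0.6, -0.3, -0.1]
width: 1.002
grip_force: 0.0
```

Emit:
{"op": "jog_arm", "data": {"motion": [[[1,-0.3,-0.95,0,0],[1,-0.3,-0.95,0,0],[1,-0.3,-0.95,0,0],[1,-0.3,-0.95,0,0],[1,-0.3,-0.95,0,0],[1,-0.3,-0.95,0,0],[1,-0.3,-0.95,0,0],[1,-0.3,-0.95,0,0],[1,-0.3,-0.95,0,0],[1,-0.3,-0.95,0,0],[1,0,0,0,0],[1,0,0,0,0]]]}}

```text
time: 22.45
position: [0.5172, -0.1805, 0.2364]
tcp_rot: [0.129, 0.992, 0.004, 0.0]
wrist_force: [-0.3, 0.8, 0.2]
width: 0.997
grip_force: 0.0
```

```bash
python3 st.py .521 -.2625 .2
python3 - <<'E'
from h import *
p=eyes.snapshot("wrist"); np.savez("w6.npz",**p); print(p["eye"])
print(proj(p,[.5215,-.2625,.096],True))
for q in ("pin","stand","zero_hole","carriage"): print(q,[(round(d["p"],2),round(d["centre"][0]*512,1),round(d["centre"][1]*384,1)) for d in nets.find_in(p,q)[:4]])
E
```

```text
t 22.45 pos [ 0.5172 -0.1805  0.2364] yaw 165.2 z [ 0.0017  0.0081 -1.    ] q [-0.49  0.3   0.04  1.32  0.01 -0.23] F [-0.3  0.8  0.2] w 0.997 0.0
shares [-0.82  -2.62   1.193]
[ 0.4365533  -0.16033323  0.38773502]
(np.float64(182.71787870871273), np.float64(198.3622295537438))
pin [(0.94, 185.1, 192.6), (0.71, 255.3, 123.0), (0.62, 142.1, 114.6), (0.17, 397.9, 137.7)]
stand []
zero_hole [(0.76, 398.6, 138.1)]
carriage [(0.81, 428.4, 140.2)]
```

Run:
```python
from h import *
p=dict(np.load("w6.npz")); g=cv2.cvtColor(p["pixels"],cv2.COLOR_RGB2GRAY)
for r in range(180,216): print(r,"".join(" .:-=+*#%@"[min(9,int(v)//22)] for v in g[r,160:215]))
m=(g[180:216,160:215]<40).astype(np.uint8); n,l,s,c=cv2.connectedComponentsWithStats(m)
print([(s[i].tolist(),c[i]+[160,180]) for i in range(1,n) if s[i][4]>20])
for P in ([.5215,-.2625,.096],[.521,-.262,.052]): print(proj(p,P,True))
```

```text
180 ******+++++++++++++++=---::::::.::::::--------==+++++++
181 ******++++++++++++++==-:.............::-------==+++++++
182 ******+++++++++++++==-:...............:--------=+++++++
183 ******++++++++++++==-::...............:--------=+++++++
184 ****++++++++++++++=-::................:-------==+++++++
185 *****++++++++++++==-:................::--=----=++++++++
186 ********++++++++==-:...............::::--=----==+++++++
187 ********++++++++=-:...............::-----------=+++++++
188 ********+++++++=-::...............:--=--------==+++++++
189 ********+++++++=-:................:-===-------==+++++++
190 ***+++++++++++=-::::.:::.....:....:=++=-------=++++++++
191 **++++++++++++=-:::::::::::::::..::=+++------==++++++++
192 ****++====++++=-:::::::::::::::..:-=+*+=---===+++++++++
193 *****++==+++++=-::::::::::::::::..:=+*+=-====++++++++++
194 ******++++++++=-:::::--==-::::::..:=+*+====++++++++++++
195 ******++++++++=-::::-=++++=-::::..:-+*+===+++++++++++++
196 ******++++++++=-:::-=*****+=-:::..:-=++===+++++++++++++
197 *******+*+++++==:::=+*###**+-:::..:-=++===+++++++++++++
198 **********++++==
[... 549 characters left out ...]
-------===++++++++++++++++++++
208 +++*****+++++++++================++++++++++++++++++++++
209 ++++***++++++++++++++++++++++++++++++++++++++****++++++
210 ********+++++++++++****+++++++*++++++++++++++****+*****
211 ********+++**++++*******+++++**+++***+++++++++*********
212 **************++********+++++++++******+++++++++*******
213 **************++********++==++++*******+++===+++++*++**
214 ****+********++++*******++===+++******++======+++++++++
215 ++++++*******+++++++++++++===+++*****++======++++++++++
[([19, 1, 18, 10, 113], array([188.2920354 , 184.80530973]))]
(np.float64(182.71787870871273), np.float64(198.3622295537438))
(np.float64(191.1725735015009), np.float64(185.17771827223083))
```

Run:
```python
from h import *
p=dict(np.load("w1.npz")); pos=np.array([.42648777,-.28790235,.26708844]); M=R.from_quat([9.87732731e-01,1.56153647e-01,1.57909213e-04,-2.58518084e-04]).as_matrix()
e=M.T@(p["eye"]-pos); print("eye in tool",e)
for n,u,v,w in [("L",270,386,-.0425),("L",250,386,-.0425),("R",533,388,.0425),("R",552,386,.0425),("L root",245,470,-.0425),("Rroot",570,465,.0425),("Lside",272,430,-.0425)]:
    d=M.T@ray(p,(u+.5)*.64-.5,(v+.5)*.64-.5,True)
    print(n,(e+d*(w-e[1])/d[1]).round(4))
# shut: compare w2 tip half-width
p=dict(np.load("w6.npz")); g=cv2.cvtColor(p["pixels"],cv2.COLOR_RGB2GRAY)
for r in range(236,312,3): print(r,"".join(" .:-=+*#%@"[min(9,int(v)//14)] for v in g[r,120:200]))
```

```text
eye in tool [ 0.08177099 -0.00047046 -0.15143438]
L [ 0.0096 -0.0425 -0.0269]
L [ 0.0194 -0.0425 -0.0443]
R [ 0.0057  0.0425 -0.0217]
R [ 0.0163  0.0425 -0.039 ]
L root [ 0.0017 -0.0425 -0.0593]
Rroot [ 0.0057  0.0425 -0.0623]
Lside [-0.0042 -0.0425 -0.0317]
236 %%%%%%#####%%%%%%%%%%%@@@@@@@@@@@@@@@@@@@@@@@@@%%%%@@@@@@@@@@@@@@%%%%%%@@%%%%@@@
239 %%%%%%%%######%%%%%%%%%%%@@%%%%%%######%%%%%%%%@@@@@@%%%%%##**##%%%%%%%####%%###
242 %%%%%%%%%%###############%%%%@@@@@@@@@@@@@@@@@@@@%%%@@%%###*++*********##****+++
245 %%%%%%%%%%%%###*#######*###%%###%%@@@@@%########***##%@%%%###****###############
248 %%%%%%%%%%%%%%####*##%%##%%%%%@@@@@@%#*+++++++==-::::=+#%%@@@%%#***####****####*
251 %%%%%%%%%%%%%%%%###*****###%%####%%%*++++++++=-:::::::=*%%##%%%%#######*########
254 %%%%%%%%%%%%%%%%%%#########**+==+++++++++++==-::::::::=*%%%#***####*########%%##
257 %%%%%%%%%%%%%%%%%%%%###**+=-:::-=+++++++++=-::::::::::-=*###*****#****########**
260 %%%%%%%%%%%%%%%%%%%%%#*=-::::-==++++++++=--::::::::::::-+***############***#####
263 %%%%%%%%%%%%%%%%%%%#*=-::::--=++++++++==-:::::::::::::::-+**#####**####*
[... 668 characters left out ...]
@@%%%%####%@@%%%%%%%
290 :::::::::::::::::::::-+**#%@@*=-:::::.::::::::::::::-+#%@@@@@@@@@@%%##%%%####%%%
293 :::::::::::::::::::::::---=+*+=-::::::.::::::::::::=*%@@@@@@@@@@@@@@@@@%%%%%%%%%
296 :::::::::::::::::::::::::::::.::::::.::::::::::::::=*#%@@@@@@@@@@@@@@%%###%%%@@@
299 ::::::::::::::::::::::::::::::::::::::.::::.:::::::-=**##%%%%%%@@@%%%%@@%%%@@@@@
302 :::::::::::::::::::::::::::::::::::::.:::::.::::::-=+*#*##%%%%@@@@%%##%%@@@@@@@@
305 :::::::::::::::::::::::::::::::::::::..::::.:::-=++*########%@@@@@@@@@@@%%@@@@@@
308 ::::::::::.:::::::::::::.:::::::::::::::.::::-=+*###%%%%%#####%@@@@@@@@@@@@@@%%%
311 :::::::::::.:.:...::::::::::::::::::::::::::-+#%%%%%%%%%%%%#####%@@@@@@@@@@@@@%%
```

The tip lies about 25 mm behind the TCP when open and 12 mm when shut, which matches the push test. For the grasp I want the tips at z≈0.060, so TCP z≈0.0465. I move over the pin first, then descend.

Emit:
{"op": "jog_arm", "data": {"motion": [[[1,-0.28,-0.87,0,0],[1,-0.28,-0.87,0,0],[1,-0.29,-0.86,0,0],[1,0,0,1,0],[1,0,0,1,0],[1,0,0,1,0],[1,0,0,1,0],[1,0,0,0.5,0],[1,0,0,0,0]]]}}

```text
time: 23.6
position: [0.5218, -0.2595, 0.0992]
tcp_rot: [0.127, 0.992, 0.005, -0.001]
wrist_force: [0.3, 0.7, 0.6]
width: 0.999
grip_force: 0.0
```

```bash
python3 st.py .5221 -.2621 .0465
python3 - <<'E'
from h import *
p=eyes.snapshot("wrist"); np.savez("w7.npz",**p); g=cv2.cvtColor(p["pixels"],cv2.COLOR_RGB2GRAY)
u,v=proj(p,[.5221,-.2621,.096],True); print(u,v)
u0=int(u)-50;v0=int(v)-40
for r in range(v0,v0+80,2): print(r,"".join(" .:-=+*#%@"[min(9,int(x)//22)] for x in g[r,u0:u0+100]))
print(u0)
E
```

```text
t 23.6 pos [ 0.5218 -0.2595  0.0992] yaw 165.36 z [-7.0e-04  9.6e-03 -1.0e+00] q [-0.61  0.43 -0.14  1.01  0.01 -0.35] F [0.3 0.7 0.6] w 0.999 0.0
shares [-0.036 -0.097  1.757]
252.7773824701406 240.86794201131335
200 ++++*****+=--===-----------------------==========================----------------------------=======
202 +++******+=-----------------------------:::::::::.:...........::-----------------------------=======
204 **+******+=-------------------------=-:.........................:--=-------------------------=======
206 *******#**+=----------------------===-:..........................:-===-----------------------=======
208 ##****####+=---------------------===-:...........................:-===------------------------======
210 *****#####*=---===---------------===-:...........................:-===-------------------------=====
212 *****#####*=--==++=--------------===-:............................-====---------------------------==
214 +++**####*+=---====--------------==-:.............................:-===----------------------------=
216 ++++*******+=--------------------==-:.....
[... 2617 characters left out ...]
**+++++***++**+++======++++++++++++++==========+++++++++++==++****
268 *****#******+++************************++++++++++====+++++++++++=+++++++===---==++++++========+++**+
270 +**********+++++++****+++++******##**********+++++++++++++***++++=++++++=======+++*++++==========+++
272 ++*********************++++**************************++++++++++====++=======+++++++++====+++++++++++
274 ****##*************##********************************++==+++++++++++++++++++++++++++=======+++++++++
276 *****##********************************+++***#####***+++*************+++++++++++===============+++++
278 *****###*****************************+++*****######*****###***************++++++===+++=========+++**
202
```

Predicted (252.8, 240.9), seen (253, 241): aligned. I descend and close.

Emit:
{"op": "jog_arm", "data": {"motion": [[[1,-0.04,-0.1,0.5,0],[1,0,0,0.5,0],[1,0,0,0.5,0],[1,0,0,0.25,0],[1,0,0,0,0],[-1,0,0,0,0],[-1,0,0,0,0],[-1,0,0,0,0],[-1,0,0,0,0],[-1,0,0,0,0],[-1,0,0,0,0],[-1,0,0,0,0]]]}}

```text
time: 24.85
position: [0.5235, -0.264, 0.0491]
tcp_rot: [0.128, 0.992, 0.003, 0.001]
wrist_force: [-1.9, -0.1, 6.1]
width: 0.232
grip_force: 58.6
```

```bash
python3 st.py
```

```text
t 24.85 pos [ 0.5235 -0.264   0.0491] yaw 165.32 z [ 0.0028  0.0066 -1.    ] q [-0.61  0.47 -0.22  0.88  0.01 -0.35] F [-1.9 -0.1  6.1] w 0.232 58.643630146980286
```

Width 19.7 mm: the grip is held with the button flush. I lift.

Emit:
{"op": "jog_arm", "data": {"motion": [[[-1,0,0,-0.2,0],[-1,0,0,-0.4,0],[-1,0,0,-0.6,0],[-1,0,0,-0.7,0],[-1,0,0,-0.7,0],[-1,0,0,-0.4,0],[-1,0,0,0,0],[-1,0,0,0,0]]]}}

```text
time: 25.65
position: [0.5229, -0.2642, 0.1381]
tcp_rot: [0.128, 0.992, 0.004, 0.0]
wrist_force: [-0.8, -0.1, -1.2]
width: 0.225
grip_force: 58.7
```

```bash
python3 st.py .538 -.0395 .130
python3 - <<'E'
from h import *
p=eyes.snapshot("wrist"); np.savez("w8.npz",**p)
for q in ("pin","zero_hole","carriage"): print(q,[(round(d["p"],2),round(d["centre"][0]*512,1),round(d["centre"][1]*384,1)) for d in nets.find_in(p,q)[:4]])
g=cv2.cvtColor(p["pixels"],cv2.COLOR_RGB2GRAY)
u,v=proj(p,[.5385,-.0395,.058],True); print(u,v)
if 0<u<512:
  u0=int(u)-25;v0=int(v)-18
  for r in range(v0,v0+36): print(r,"".join(" .:-=+*#%@"[min(9,int(x)//26)] for x in g[r,u0:u0+50]))
  print(u0)
E
```

```text
t 25.65 pos [ 0.5229 -0.2642  0.1381] yaw 165.32 z [ 0.0018  0.0079 -1.    ] q [-0.61  0.4  -0.07  1.1   0.01 -0.35] F [-0.8 -0.1 -1.2] w 0.225 58.67735043168068
shares [1.41  7.369 0.33 ]
pin [(0.9, 255.0, 264.9), (0.75, 186.4, 89.1), (0.73, 356.5, 102.1), (0.54, 369.9, 278.4)]
zero_hole [(0.74, 460.3, 138.0), (0.64, 260.9, 175.0), (0.62, 329.4, 278.1)]
carriage [(0.71, 505.5, 125.4)]
480.7762477156489 153.5309679486801
135 ---=*#%%%%%%%%%%%%%%%%%%%%%%%%%%%%%%%%%%%%%%%%###%
136 ---=*#%%%%%%%%%%%%%%%%%%%%%%%%%%%%%%%%%%%%%%%%###%
137 ---=+#%%%%%%%%%%%%%%%%%%%%%%%%%%%%%%%%%%%%%%%%##%%
138 ----+#%%%%%%%%%%%%%%%%%%%%%%%%%%%%%%%%%%%%%%%%##%%
139 ---=+#%%%%%%%%%%%%%%%%%%%%%%%%%%%%%%%%%%%%%%%%##%%
140 ---=*#%%%%%%%%%%%%%%%%%%%%%%%%%%%%%%%%%%%%%%%%##%%
141 ---=*#%%%%%%%%%%%%%%%%%%%%%%%%%%%%%%%%%%%%%%%%##%%
142 ---=*#%%%%%%%%%%%%%%%%%%%%%%%%%%%%%%%%%%%%%%%%##%%
143 ---=*%%%%%%%%%%%%%%%%%%%%%%%%%%%%%%%%%%%%%%%%%##%%
144 ---=*%%%%%%%%%%%%%%%%%%%%%%%%%%%%%%%%%%%%%%%%%##%%
145 ---=*%%%%%%%%%%%%%%%%%%%%%%%%%%%%%%%%%%%%%%%%%##%%
146 ---=*%%%%%%%%%%%%%%%%%%%##**#%%%%%%%%%%%%%%%%%##%%
147 ---=*#%%%%%
[... 608 characters left out ...]
%%%%%%%#*+==+**#%%%%%%%%%%%%%%%###%%
159 ---=*#%%%%%%%%%%%%%%%%#*++*##%%%%%%%%%%%%%%%%###%%
160 ---=*%%%%%%%%%%%%%%%%%%#####%%%%%%%%%%%%%%%%%##%%%
161 ---=*%%%%%%%%%%%%%%%%%%%%%%%%%%%%%%%%%%%%%%%%##%%%
162 ---+*%%%%%%%%%%%%%%%%%%%%%%%%%%%%%%%%%%%%%%%%##%%%
163 ---+#%%%%%%%%%%%%%%%%%%%%%%%%%%%%%%%%%%%%%%%%##%%%
164 ---+#%%%%%%%%%%%%%%%%%%%%%%%%%%%%%%%%%%%%%%%%##%%%
165 --=+#%%%%%%%%%%%%%%%%%%%%%%%%%%%%%%%%%%%%%%%%##%%%
166 --=+#%%%%%%%%%%%%%%%%%%%%%%%%%%%%%%%%%%%%%%%###%%%
167 --=+#%%%%%%%%%%%%%%%%%%%%%%%%%%%%%%%%%%%%%%%###%%%
168 --=+#%%%%%%%%%%%%%%%%%%%%%%%%%%%%%%%%%%%%%%%###%%%
169 --=+#%%%%%%%%%%%%%%%%%%%%%%%%%%%%%%%%%%%%%%%###%%%
170 --=+#%%%%%%%%%%%%%%%%%%%%%%%%%%%%%%%%%%#%%%%###%%%
455
```

Run:
```python
from h import *
p=dict(np.load("w8.npz")); g=cv2.cvtColor(p["pixels"],cv2.COLOR_RGB2GRAY)
pos=np.array([.5229,-.2642,.1381]); M=R.from_quat(arm.read_state()["tcp_rot"]).as_matrix()
for dx in (0,.0018,.004): print(dx,proj(p,pos+M@[dx,0,-.047],True),proj(p,pos+M@[dx,0,.040],True),proj(p,pos+M@[dx,0,-.006],True))
u,v=proj(p,pos+M@[.0018,0,-.047],True); u0=int(u)-45; v0=int(v)-100
for r in range(v0,v0+130,2): print(r,"".join(" .:-=+*#%@"[min(9,int(x)//22)] for x in g[r,u0:u0+90]))
print(u0)
```

```text
0 (np.float64(256.7249462946166), np.float64(292.9961853260518)) (np.float64(256.9314743010624), np.float64(214.57773528609465)) (np.float64(256.8430576264064), np.float64(247.31114345610652))
0.0018 (np.float64(256.7194429944479), np.float64(289.8396726715132)) (np.float64(256.9295508661711), np.float64(212.2180722291164)) (np.float64(256.8399049225495), np.float64(244.52504103073855))
0.004 (np.float64(256.71267904101177), np.float64(285.9091370357738)) (np.float64(256.92720954961834), np.float64(209.312189666067)) (np.float64(256.83605529044314), np.float64(241.07951755952118))
189 ******#####*+=----------------------::::::::::::::::::::::::-----------------------=======
191 ###***###%%#*=----------------------::::::::::::::::::::::::-----------------------=======
193 ########%%%#*+=----------------------:::::::::::::::::::::::------------------------======
195 *****#######*+=-----------------------:::::::::::::::::::::-------------------------======
197 +++**#####***+=-----------------------::::::::::::::::::::--------------------------======
199 ++++***####**+=-----==-----------
[... 4966 characters left out ...]
.....:---:.....................
305 .....................::.:-=++=--------========-----------------=+++=:::::.................
307 ....................:--::=+***+++++****#####***++++**++++++++++++++=-::-::................
309 ....................-=+****#********#####**********##***++********++++++=:................
311 ...................:-=+**###**####**#***************##*****************+=:................
313 ...................:=+************************+++++********************+=-:...............
315 ...................-=********************++++********+++++************+++-:...............
317 ...................:=+*******++*******+****************************+++++=-:...............
211
```

Emit:
{"op": "jog_arm", "data": {"motion": [[[-1,0.07,0.35,0,0],[-1,0.14,0.75,0,0],[-1,0.14,0.75,0,0],[-1,0.14,0.75,0,0],[-1,0.14,0.75,0,0],[-1,0.14,0.75,0,0],[-1,0.14,0.75,0,0],[-1,0.14,0.75,0,0],[-1,0.14,0.75,0,0],[-1,0.14,0.75,0,0],[-1,0.02,0.25,0,0],[-1,0,0,0,0]]]}}

```text
time: 27.05
position: [0.5396, -0.0396, 0.1402]
tcp_rot: [0.127, 0.992, 0.004, 0.0]
wrist_force: [-0.1, -0.5, -1.1]
width: 0.228
grip_force: 58.8
```

```bash
cat > look.py <<'E'
from h import *
s=arm.read_state(); M=R.from_quat(s["tcp_rot"]).as_matrix(); pos=s["position"]
p=eyes.snapshot("wrist"); g=cv2.cvtColor(p["pixels"],cv2.COLOR_RGB2GRAY)
hu,hv=proj(p,[.5385,-.0395,.058],True); tu,tv=proj(p,pos+M@[.0015,.0003,.040],True); su,sv=proj(p,pos+M@[.0015,.0003,.010],True)
print("hole",hu,hv,"tip",tu,tv,"shank",su,sv)
u0=int(hu)-50; v0=int(hv)-40
for r in range(v0,v0+70,2): print(r,"".join(" .:-=+*#%@"[min(9,int(x)//26)] for x in g[r,u0:u0+110]))
print(u0)
E
python3 st.py .5397 -.0405 .138; python3 look.py
```

```text
t 27.05 pos [ 0.5396 -0.0396  0.1402] yaw 165.42 z [ 0.0018  0.0078 -1.    ] q [-0.23  0.33 -0.18  1.06  0.01  0.03] F [-0.1 -0.5 -1.1] w 0.228 58.82169350981712
shares [-0.011 -0.028  0.071]
hole 256.05643638379667 193.2001372402556 tip 257.4284801406117 212.6306867710612 shank 257.46740528580693 232.0306167292987
153 --------------====------------------------===----=--------------------===========-:::::::----------=+*########
155 ----------------------------------------------------------========================-::::::---------=+*#########
157 -----------------=========-------------=====+++===================================-::::::--------=+*##########
159 ----------===--------------====+++++***########*+=====================-----=======-:::::::-------=+*##########
161 -----------==-======++++****########%%%%%%%%####+=====================-::::-=======-::::::-------+*###########
163 --------=++****#########%%%%%%%%%%%%%%%%%%##***++=====================-:::--=======-::::::------=+*###########
165 -------=+###%%%%%%%%%%%%%%%%%%##%##########*+======================================--:::-
[... 2545 characters left out ...]
------
211 +====------------=*########%##%%############*=-:::::::::---==============================-::::----------------
213 +====------------=+########################*=-::::::::::::--==================-:::-======-:::-----------------
215 ====--------------+*######################*=-::::::::::::::--================--:::--=====--:::--------------:-
217 ======------------=+######################*=:::::::::::::::--==================---========--::------::::::::::
219 =======------------+*#######*****#########*=:::::::::::::::--=======================++====-------------::-----
221 +=======-----------=*######+----=*#######*+-::::::::::::::::-===========+++++++*******+=----=======+++=====+++
206
```

Emit:
{"op": "jog_arm", "data": {"motion": [[[-1,0,0,0.3,0],[-1,0,0,0.4,0],[-1,0,0,0.4,0],[-1,0,0,0.2,0],[-1,0,0,0,0]]]}}

```text
time: 27.6
position: [0.5392, -0.0409, 0.1002]
tcp_rot: [0.128, 0.992, 0.004, -0.0]
wrist_force: [-0.7, 0.2, -0.3]
width: 0.227
grip_force: 58.8
```

```bash
python3 st.py .5393 -.0400 .098; python3 look.py
```

```text
t 27.6 pos [ 0.5392 -0.0409  0.1002] yaw 165.28 z [ 5.e-04  8.e-03 -1.e+00] q [-0.23  0.36 -0.25  0.96  0.01  0.03] F [-0.7  0.2 -0.3] w 0.227 58.822932690382004
shares [0.004 0.028 0.075]
hole 258.12339813985994 212.11912344189045 tip 257.3929226519838 212.6738838027209 shank 257.42780070568756 232.0776985647175
172 ----==---------------------====++++***+===================================------========-::::::::-------=+*###
174 --:-----------======++++***###########*+=================================-::::::-=======--:::::::-------=+*###
176 ---====++++****#####################**++=================================--:::::-========-:::::::-------=*####
178 +**##################%%#############*+=====================================-----=========--::::::-------=*####
180 +*#####%%#########################*+=====================================================---------------=*####
182 =*#########*+++++################**+======================================================--------------=*####
184 =+*######*+=----=*##############*+=========================================================
[... 2543 characters left out ...]
------
230 -----------=*################*=---::::..::..:.....:...........::::----=========================-:::-:::-------
232 -----------=+*#############*+=--:.................................::----=======================-::::-::-------
234 ------------=*#####*+++++++=-:::....................................::::--------==--:::--=======-:::-------:::
236 =-----------=+*###+=-------::..........................................::::::::---::::::-=======----------::::
238 ==-----------=*##*+--:::::::............................................::::::::----:::--========----------:::
240 ==-----------=+*#*=--::-::::............................................::::::::---==============-----=====---
208
```

Emit:
{"op": "jog_arm", "data": {"motion": [[[-1,0.03,0.03,0,0],[-1,0,0,0.1,0],[-1,0,0,0.1,0],[-1,0,0,0.1,0]]]}}

```text
time: 28.05
position: [0.5392, -0.0392, 0.0921]
tcp_rot: [0.128, 0.992, 0.004, 0.001]
wrist_force: [-0.6, -0.0, -1.0]
width: 0.222
grip_force: 58.8
```

Emit:
{"op": "jog_arm", "data": {"motion": [[[-1,0,0,0.07,0],[-1,0,0,0.07,0],[-1,0,0,0,0]]]}}

```text
time: 28.35
position: [0.5392, -0.0392, 0.0878]
tcp_rot: [0.128, 0.992, 0.004, 0.0]
wrist_force: [1.5, -0.8, -2.5]
width: 0.228
grip_force: 58.6
```

The tip is 10 mm into the hole with almost no force. I continue slowly.

Emit:
{"op": "jog_arm", "data": {"motion": [[[-1,0,0,0.07,0],[-1,0,0,0.07,0],[-1,0,0,0.07,0],[-1,0,0,0,0]]]}}

```text
time: 28.75
position: [0.5392, -0.0392, 0.0815]
tcp_rot: [0.128, 0.992, 0.004, 0.001]
wrist_force: [1.6, -1.1, -2.7]
width: 0.221
grip_force: 58.6
```

Emit:
{"op": "jog_arm", "data": {"motion": [[[-1,0,0,0.05,0],[-1,0,0,0.05,0],[-1,0,0,0,0]]]}}

```text
time: 29.05
position: [0.5392, -0.0391, 0.0786]
tcp_rot: [0.128, 0.992, 0.004, 0.001]
wrist_force: [2.6, -2.1, -1.9]
width: 0.228
grip_force: 58.6
```

Emit:
{"op": "jog_arm", "data": {"motion": [[[-1,-0.015,-0.01,0,0],[-1,0,0,0.05,0],[-1,0,0,0.05,0],[-1,0,0,0,0]]]}}

```text
time: 29.45
position: [0.5393, -0.0394, 0.0755]
tcp_rot: [0.128, 0.992, 0.004, 0.0]
wrist_force: [-1.0, 0.2, -1.1]
width: 0.231
grip_force: 58.9
```

Emit:
{"op": "jog_arm", "data": {"motion": [[[-1,0,0,0.05,0],[-1,0,0,0.05,0],[-1,0,0,0.05,0],[-1,0,0,0,0]]]}}

```text
time: 29.85
position: [0.5394, -0.0394, 0.071]
tcp_rot: [0.128, 0.992, 0.004, 0.0]
wrist_force: [0.3, -0.7, -1.6]
width: 0.228
grip_force: 58.9
```

Emit:
{"op": "jog_arm", "data": {"motion": [[[-1,0,0,0.06,0],[-1,0,0,0.06,0],[-1,0,0,0.06,0],[-1,0,0,0.06,0],[-1,0,0,0.06,0],[-1,0,0,0,0]]]}}

```text
time: 30.45
position: [0.5395, -0.0394, 0.062]
tcp_rot: [0.128, 0.992, 0.004, 0.0]
wrist_force: [0.7, 0.7, -2.7]
width: 0.225
grip_force: 58.9
```

Emit:
{"op": "jog_arm", "data": {"motion": [[[-1,0,0,0.05,0],[-1,0,0,0.05,0],[-1,0,0,0.03,0],[-1,0,0,0,0]]]}}

```text
time: 30.85
position: [0.5395, -0.0394, 0.0582]
tcp_rot: [0.128, 0.992, 0.004, 0.0]
wrist_force: [-0.4, 0.1, -1.6]
width: 0.228
grip_force: 58.9
```

Emit:
{"op": "jog_arm", "data": {"motion": [[[-1,0,0,0.03,0],[-1,0,0,0.03,0],[-1,0,0,0.02,0],[-1,0,0,0,0]]]}}

```text
time: 31.25
position: [0.5395, -0.0393, 0.0559]
tcp_rot: [0.128, 0.992, 0.004, 0.0]
wrist_force: [0.4, -0.3, -2.4]
width: 0.227
grip_force: 58.9
```

Emit:
{"op": "jog_arm", "data": {"motion": [[[-1,0,0,0.02,0],[-1,0,0,0.02,0],[-1,0,0,0,0]]]}}

```text
time: 31.55
position: [0.5397, -0.0393, 0.0551]
tcp_rot: [0.128, 0.992, 0.004, 0.001]
wrist_force: [-2.3, 0.5, 5.0]
width: 0.231
grip_force: 59.8
```

Emit:
{"op": "jog_arm", "data": {"motion": [[[-1,0,0,0.02,0],[-1,0,0,0,0]]]}}

```text
time: 31.75
position: [0.5397, -0.0393, 0.0551]
tcp_rot: [0.128, 0.992, 0.004, 0.001]
wrist_force: [-4.6, 1.5, 15.1]
width: 0.23
grip_force: 61.2
```

The flange is seated (contact at TCP z 0.0551, as predicted). I ease off slightly, hold, release and rise.

Emit:
{"op": "jog_arm", "data": {"motion": [[[-1,0,0,-0.02,0],[-1,0,0,0,0],[-1,0,0,0,0]]]}}

```text
time: 32.05
position: [0.5397, -0.0394, 0.0551]
tcp_rot: [0.128, 0.992, 0.004, 0.001]
wrist_force: [-2.7, -0.1, 8.0]
width: 0.222
grip_force: 60.0
```

Emit:
{"op": "jog_arm", "data": {"motion": [[[1,0,0,0,0],[1,0,0,0,0],[1,0,0,0,0],[1,0,0,0,0],[1,0,0,0,0],[1,0,0,-0.3,0],[1,0,0,-0.8,0],[1,0,0,-1,0],[1,0,0,-1,0],[1,0,0,-1,0],[1,0,0,-0.5,0],[1,0,0,0,0]]]}}

```text
time: 33.25
position: [0.5403, -0.0406, 0.1954]
tcp_rot: [0.128, 0.992, 0.004, 0.002]
wrist_force: [-0.8, -0.4, -0.5]
width: 1.003
grip_force: 0.0
```

```bash
python3 st.py
python3 - <<'E'
from h import *
p=eyes.snapshot("wrist"); g=cv2.cvtColor(p["pixels"],cv2.COLOR_RGB2GRAY)
for P in ([.5380,-.039,.102],[.5380,-.039,.058],[.5515,.1039,.06]): print(proj(p,P,True))
print([(round(d["p"],2),round(d["centre"][0]*512,1),round(d["centre"][1]*384,1)) for d in nets.find_in(p,"pin")[:4]])
u,v=proj(p,[.5380,-.039,.09],True); u0=int(u)-40; v0=int(v)-40
for r in range(v0,v0+70,2): print(r,"".join(" .:-=+*#%@"[min(9,int(x)//26)] for x in g[r,u0:u0+90]))
print(u0)
E
```

```text
t 33.25 pos [ 0.5403 -0.0406  0.1954] yaw 165.33 z [ 0.0059  0.0068 -1.    ] q [-0.23  0.3  -0.07  1.2   0.01  0.03] F [-0.8 -0.4 -0.5] w 1.003 0.0
(np.float64(257.2950867314612), np.float64(186.79195214875992))
(np.float64(256.9257796115049), np.float64(173.01051834741085))
(np.float64(391.12923774240636), np.float64(153.2658592500634))
[(0.96, 254.1, 179.7), (0.89, 119.7, 142.5), (0.61, 29.0, 139.3)]
142 ----------==-------------------------==========--================-::::::--------=+********
144 ---------------------------====++++******##**+===========--======--::::::------=+*********
146 -------=------=====++++******#############**+==========--:::-=====-::::::------=+*********
148 ------==+++*****#########################**+============-:::-=====-::::::------+**********
150 ---:-+*#################################*+================-=======--:::::-----=+**********
152 -----=*#####*++++*#########*****##***+++===========================-----------=+**********
154 ---::=+*##**=---+*#####*++==========================================----------=+**********
156 ---::-=+++++=--=+*####*+=
[... 1934 characters left out ...]
============--:::::----::::::::
198 =-------------=*###*+=--=+*###***********+==----======++++++++++++****+=-----------:::----
200 ===-----------=+*###*++++*###############**+=+++************#*****##***=---=====++++++++**
202 ===------------=*#####################****+++***########***#********++==++****###########*
204 ===------------=+******###############*****************++++====---------+*##*******++++++=
206 ====-----------------=+*##########********+++++====---------------------================++
208 ====------------------=+*****+++++===----------------------------------=====---===++++++++
210 =====-----====------------------=------------------------===--===================++====+++
217
```

The pin's top dot is at (256.5,187.5), against a predicted (257.3,186.8) for a seated, upright pin. The gripper is clear, so I hand in.

```bash
python3 -c "
from bench import arm
print(arm.hand_in())"
```

```text
the job is handed in; nothing more can be done
None
```

The carriage is home in the dock, and the pin is through with its flange seated and has been released. I handed the job in at about 33 s. The hand-in returned no verdict, and I inferred that the button sprang out from the full release, since I did not see it.

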